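# Silence and clear the kitchen timer

### The job

The kitchen timer has run out. First silence it with a light press of the wide bar key at its front edge and let that key up again; then clear it to zero by pressing its middle and right-hand round keys down together, hold them down for a moment, and let go. Press lightly with the fingertips, never one of those two round keys by itself, leave the left-hand round key alone, and do not lift or shift the timer or disturb the tin, pot and matchbox beside it.

Things in the scene. Friction and masses are not known exactly. Their poses are not given: they have to be found in the camera images.
- timer: loose white kitchen timer, slab 132 mm wide (y) x 104 x 20, 220 g, on feet and a stand, 48 mm high at the back. Origin on the worktop, 25 mm below the slab's centre; z up, x level, away from the reader, y to the reader's left (left-hand). Face tilted toward the reader, normal (-sin 15, 0, cos 15 deg). On it, from far to near: dark-framed display, row of 3 grey round keys, wide bar key
- key_bar_top (a point): centre of the top of the wide bar key (silence), 70 mm wide along y and 18 mm deep, its top 7 mm out of the face, 30 mm down the slope from the row of round keys, 32 mm above the worktop
- key_bar (a joint): bar key: 0 m is up, 0.004 m fully pressed, square into the face; it counts as pressed from 0.003. A spring lifts it: 1 N starts it, 3 N holds it fully down, then a hard stop
- key_middle_top (a point): centre of the top of the middle round key, 22 mm diameter, its top 7 mm out of the face, about 39 mm above the worktop. The round keys stand 42 mm apart, centre to centre, in a level row along the timer's y
- key_middle (a joint): middle round key: travel and spring as the bar key's
- key_right_top (a point): centre of the top of the right-hand round key (toward -y), same size and height
- key_right (a joint): right-hand round key: travel and spring as the bar key's
- key_left_top (a point): centre of the top of the left-hand round key (toward +y), same size and height; not to be pressed
- key_left (a joint): left-hand round key, to be left alone: travel and spring as the bar key's
- tin: oval-cornered flat food tin, 63 x 105 x 25 mm, loose, beside the timer; origin under its centre
- pot: small round lidded pot, 69 mm diameter, 41 mm high, loose, beside the timer; origin under its centre
- matchbox: closed matchbox, 37 x 56 x 16 mm, loose, behind the timer; origin under its centre

How it is judged:
On the way, in this order (a step that is already met when the one before it is completed fails the run):
1. the bar key is pressed down, the round keys up (value of joint key_bar above 0.003 m and value of joint each of key_middle, key_right below 0.0015 m and contact force between the fingers and timer above 0.5 N), for 0.1 s.
2. the bar key is up again (value of joint key_bar below 0.001 m), for 0.1 s.
3. the middle and right-hand round keys are held down together, the bar key up (value of joint each of key_middle, key_right above 0.003 m and value of joint key_bar below 0.0015 m and contact force between the fingers and timer above 0.5 N), for 0.3 s.
At the end, for the whole second after the job is handed in: All four keys are up (within 1 mm), the timer stands flat on its feet and still within 15 mm of where it stood, and tin, pot and matchbox are within 15 mm of where they stood (value of joint each of key_bar, key_left, key_middle, key_right below 0.001 m and distance of each of timer, tin, pot, matchbox from where it was at the start of the episode below 0.015 m and angle between timer's own z axis and vertical below 0.05 rad and linear speed of timer below 0.01 m/s); the robot touches nothing.
It fails at once if the left-hand round key is pressed (over 1.5 mm) (value of joint key_left above 0.0015 m).
It fails at once if the middle or the right-hand round key is pressed by itself (over 3 mm with the other still under 0.5 mm) ((value of joint key_middle above 0.003 m and value of joint key_right below 0.0005 m) or (value of joint key_right above 0.003 m and value of joint key_middle below 0.0005 m)).
It fails at once if the timer is pressed harder than 25 N (contact force between the arm and timer above 25 N).
It fails at once if the timer is lifted 10 mm, tipped 0.15 rad or shifted over 15 mm (height (world z) of timer above 0.01 m or angle between timer's own z axis and vertical above 0.15 rad or distance of timer from where it was at the start of the episode above 0.015 m).
It fails at once if tin, pot or matchbox is shifted over 15 mm (distance of any of tin, pot, matchbox from where it was at the start of the episode above 0.015 m).
It also fails if it takes over 43 s, if anything falls off the work surface, if the arm or the gripper's body presses on something with over 40 N, if the wrist force passes 120 N, or if a joint passes its speed limit or range.

### The arm

A 7-joint arm with a two-finger parallel gripper is mounted at the origin on a cart in front of the work surface, level with it; the furniture and walls round the work are solid. World frame = base frame: x ahead of the robot, y to its left, z up, the work surface at z = 0. Lengths are in m, angles in rad, forces in N, time in s.
With the tool pointing down it reaches from about 0.4 to 0.85 m from the base axis. Payload 4.5 kg.
Tool frame: the origin (TCP) lies midway between the tips of the shut fingers; the grasp point (between the pads) lies 19 mm behind it (arm.tcp_to_grasp is the distance from the TCP to the grasp point, in m); z points along the fingers, y is the line along which they close (so a half turn about z gives the same grasp; the last joint's range is limited). The gripper opens to 85 mm and grips with 20 to 120 N. Pads are 22 mm wide; open, the fingers measure 114 mm over their backs; the gripper's body (76 mm by 85 mm) begins 54 mm behind the grasp point. The pads swing forward as they close: fully open they stand 13 mm farther back than shut.
Start: joints at [-1.247, 0.689, -0.195, 1.565, 0.157, 0.902, -0.215], TCP at [0.179, 0.599, 0.231] pointing down, gripper open.
Joint ranges: [-3.01, 3.01], [-0.46, 2.08], [-1.47, 1.51], [0.13, 2.56], [-1, 4.14], [0.04, 2.09], [-2.66, 2.66]. Speed limits (rad/s): [2.57, 2.57, 3.14, 3.14, 3.14, 3.14, 3.14].

### API

Orientations are given as a unit quaternion [w, x, y, z].
In Python, from rig import arm gives the robot as it stands.
- The arm moves only by the tool arm_command, never from a script. Its argument "series" is a list of rows, each a list of 3 entries, a list of its own where there are three numbers: the opening, from -1 (shut) to 1 (fully open), then the shift along the tool's x, y, z in cm, then the turn about the tool's z in degrees. In form: [[gripper, [tx, ty, tz], yaw], ...]. A call has exactly 5 rows; each row shifts and turns the commanded pose from where the row before left it, along the tool's axes as they then stand; what a row does not reach is not made up. A row lasts 1/10 s, in which the tool goes at most 50 mm and 8.59 degrees, less where a joint would pass 70% of its speed; a pose out of reach is approached as far as the arm can. A call with a gripper value outside its range is refused whole. The fingers move at their own pace and stop on an object; the grip force is fixed at half the most. Time passes only in rows, so rows that do not move let the fingers close, or fill a call up. It gives the time, the measured TCP pose, the force, the opening and the grip force at its end, in the units of the state.
- arm.get_obs(): the state, without advancing time (a new reading comes with each control period).
- arm.capture(name): name is "side" or "top"; returns a dict with "img" (420x560x3 uint8, red, green, blue), "fov_y" (degrees; the focal length in pixels is half the picture's height over the tangent of half this angle, whatever the lens; pixels are square), "cx", "cy" (the principal point, pixels), "extrinsics" (4x4, takes a point from camera to world coordinates). Camera axes: x right, y down, z forward; pixel columns grow to the right and rows downward; lengths in m; the calibration is good to about 2 mm. A picture is of the moment at which its call begins. There is no depth.
- arm.sign_off(): hands the job in; it is judged then, once.
The state is a dict: "time": time; "q": joint angles; "joint_velocities": joint speeds; "effort": joint torques, N m; "position": TCP position; "eef_rot": TCP orientation; "wrist_force": force on the tool from outside, world axes, zero at the start; "wrist_torque": the same for the moment, N m; "finger_gap": finger opening in m; "grasp_force": force on a finger pad.
Only numpy, scipy, OpenCV 4.12 (cv2) and the standard library are available. Lean on these libraries where they do the work, as an engineer would, in place of code of your own. Each camera call takes 0.05 s, during which the arm holds its last target. There are 200 camera calls.

## Working session

There is one attempt and no reset: what is moved stays moved. The work goes in short steps, Python scripts to look and compute and a tool call to move; the robot and the scene stay as the last step left them, time stands still between calls to the robot, and variables do not carry over. Pictures are saved under pics/ and viewed, at most 10 in all, crops included, and the job is handed in when it is done.

Besides the shell and the picture viewer there is one more tool, called after "Request:" as a command line: name --argument value ..., lists and objects as JSON in quotes. arm_command: Moves the arm, as the interface text tells. Its arguments: {"type":"object","properties":{"series":{"type":"array","items":{"type":"array"}}},"required":["series"]}

```bash
mkdir -p pics
python3 - <<'E'
from rig import arm
import cv2,numpy as np
o=arm.get_obs();print({k:np.round(o[k],4) for k in("time","position","eef_rot","finger_gap","wrist_force")})
for n in("top","side"):
    c=arm.capture(n);print(n,c["fov_y"],c["cx"],c["cy"],np.round(c["extrinsics"],4).tolist())
    cv2.imwrite(f"pics/{n}0.png",c["img"][:,:,::-1])
E
```

```text
{'time': np.float64(0.0), 'position': array([0.1785, 0.5983, 0.2305]), 'eef_rot': array([-1.000e-04,  1.443e-01,  9.895e-01, -9.000e-04]), 'finger_gap': np.float64(0.0856), 'wrist_force': array([ 0.6041, -0.0133, -0.0358])}
top 50.35297887483466 280.51046989525025 208.59541188183042 [[-0.0259, -0.9806, 0.1945, 0.4378], [-0.9992, 0.0314, 0.0253, -0.1219], [-0.0309, -0.1937, -0.9806, 0.8848], [0.0, 0.0, 0.0, 1.0]]
side 49.913783453873975 278.0474586759169 211.07674623473133 [[-0.9232, -0.1626, 0.3483, 0.3078], [-0.3843, 0.3829, -0.84, 0.6041], [0.0032, -0.9094, -0.416, 0.4237], [0.0, 0.0, 0.0, 1.0]]
```

View pics/top0.png

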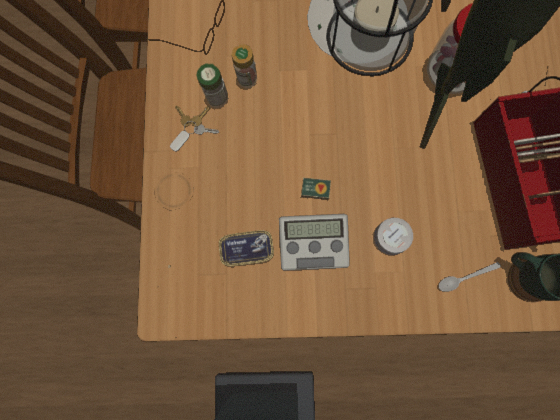

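View pics/side0.png

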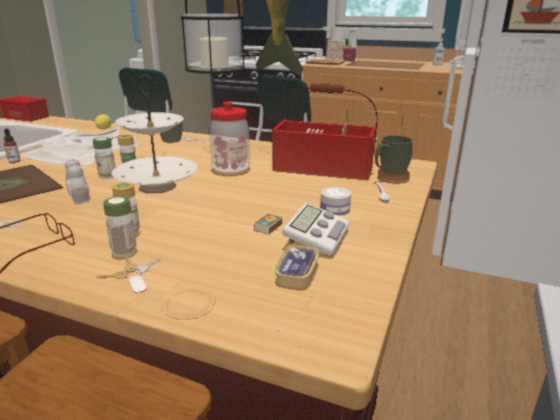

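The top view shows the timer at about (315,242), the tin at (246,248), the pot at (394,236) and the matchbox at (316,188). The side view has the timer at about (317,228). I'll take enlarged crops of both to measure the keys.

Run:
```python
import cv2,numpy as np
a=cv2.imread("pics/top0.png")[205:275,270:360]; b=cv2.imread("pics/side0.png")[195:255,275:355]
a=cv2.resize(a,None,fx=6,fy=6,interpolation=cv2.INTER_CUBIC)[:,:540];b=cv2.resize(b,None,fx=6,fy=6,interpolation=cv2.INTER_CUBIC)
cv2.imwrite("pics/ca.png",a);cv2.imwrite("pics/cb.png",b)
```

```text
(no output)
```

View pics/ca.png

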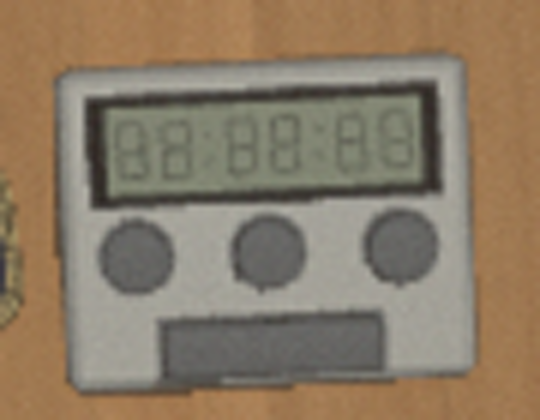

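View pics/cb.png

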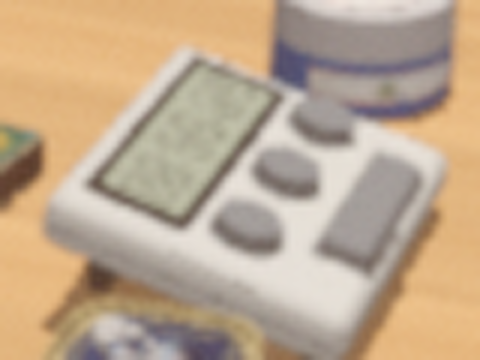

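The crops show the key centres clearly. In the top crop: left (137,257), middle (269,251), right (401,245), bar (274,345). In the side crop: left (250,222), middle (290,168), right (325,118), bar (370,208).

```bash
cat > fit.py <<'E'
from rig import arm
import numpy as np
from scipy.optimize import least_squares
s,c=np.sin(np.radians(15)),np.cos(np.radians(15))
def local(d,y,h=.017): return np.array([-s*h+c*d,y,.025+c*h+s*d])
def world(p,L):
    ca,sa=np.cos(p[2]),np.sin(p[2]); return np.array([p[0]+ca*L[0]-sa*L[1],p[1]+sa*L[0]+ca*L[1],L[2]])
def proj(cam,P):
    E=cam["extrinsics"];q=E[:3,:3].T@(P-E[:3,3]);f=210/np.tan(np.radians(cam["fov_y"]/2))
    return np.array([cam["cx"]+f*q[0]/q[2],cam["cy"]+f*q[1]/q[2]])
E
python3 - <<'E'
from fit import *
T,S=arm.capture("top"),arm.capture("side")
L=[(0,.042),(0,0),(0,-.042),(-.03,0)]
t=np.array([(137,257),(269,251),(401,245),(274,345)])/6+[269.58,204.58]
u=np.array([(250,222),(290,168),(325,118),(370,208)])/6+[274.58,194.58]
for mode in("TS","T","S"):
  def res(p):
    r=[]
    for (d,y),a,b in zip(L,t,u):
        P=world(p,local(d+p[3],y)) 
        if "T" in mode:r+=list(proj(T,P)-a)
        if "S" in mode:r+=list(proj(S,P)-b)
    return np.array(r+[(p[3]+.0078)*1500])
  p=least_squares(res,[.43,-.2,0,-.0078],x_scale=[.01,.01,.1,.01]).x
  print(mode,p.round(4),res(p).round(2))
  for (d,y) in L: print(world(p,local(d+p[3],y)).round(4))
# other objects, ground-plane estimate from top
for n,px,z in(("tin",(246,248),.025),("pot",(394,236),.041),("match",(316,188),.016)):
    r=T["extrinsics"][:3,:3]@np.array([(px[0]-T["cx"]),(px[1]-T["cy"]),210/np.tan(np.radians(T["fov_y"]/2))]);o=T["extrinsics"][:3,3];print(n,(o+r*(z-o[2])/r[2]).round(3))
E
```

```text
TS [ 0.5427 -0.1612  0.0126 -0.0081] [-0.69 -0.05  0.11 -1.07 -0.53  0.03 -0.08 -1.14 -0.32  0.1   0.07 -1.17
 -0.73  0.02  0.8  -1.72 -0.4 ]
[ 0.5299 -0.1194  0.0393]
[ 0.5305 -0.1614  0.0393]
[ 0.531  -0.2034  0.0393]
[ 0.5015 -0.1617  0.0316]
T [ 0.5424 -0.1622  0.018  -0.0078] [-0.14  0.04  0.02  0.    0.22 -0.05 -0.1  -0.   -0.  ]
[ 0.5297 -0.1204  0.0394]
[ 0.5305 -0.1624  0.0394]
[ 0.5312 -0.2044  0.0394]
[ 0.5015 -0.1629  0.0316]
S [ 0.5411 -0.1557  0.007  -0.0078] [-0.29  0.25 -0.31  0.1  -0.01 -0.01  0.62 -0.4  -0.  ]
[ 0.5289 -0.1138  0.0394]
[ 0.5292 -0.1558  0.0394]
[ 0.5295 -0.1978  0.0394]
[ 0.5002 -0.156   0.0316]
tin [ 0.533 -0.031  0.025]
pot [ 0.546 -0.313  0.041]
match [ 0.65  -0.171  0.016]
```

Request:
arm_command --series '[[-1, [0, 0, -1.5], -3.5], [-1, [0, 0, -1.5], -3.5], [-1, [0, 0, -1.5], -3.5], [-1, [0, 0, -1.5], -3.5], [-1, [0, 0, -1], -3.5]]'

```text
time: 0.7
position: [0.1786, 0.5991, 0.3023]
eef_rot: [0.0, -0.009, 1.0, 0.0]
wrist_force: [0.2, 0.8, -0.4]
finger_gap: 0.0122
grasp_force: 0.0
```

Request:
arm_command --series '[[-1, [-2, -4, 0], 0], [-1, [-2, -4, 0], 0], [-1, [-2, -4, 0], 0], [-1, [-2, -4, 0], 0], [-1, [-2, -4, 0], 0]]'

```text
time: 1.2
position: [0.2823, 0.3987, 0.3013]
eef_rot: [0.0, -0.008, 1.0, -0.0]
wrist_force: [0.8, -0.5, 0.3]
finger_gap: 0.0002
grasp_force: 0.0
```

Request:
arm_command --series '[[-1, [-2, -4, 0], 0], [-1, [-2, -4, 0], 0], [-1, [-2, -4, 0], 0], [-1, [-1, -4, 0], 0], [-1, [-1, -4, 0], 0]]'

```text
time: 1.7
position: [0.3653, 0.2, 0.3013]
eef_rot: [0.0, -0.008, 1.0, 0.0]
wrist_force: [-0.2, 0.0, 0.0]
finger_gap: 0.0
grasp_force: 0.0
```

Request:
arm_command --series '[[-1, [-1.4, -4, 0], 0], [-1, [-1.4, -4, 0], 0], [-1, [-1.4, -4, 0], 0], [-1, [-1.4, -4, 1], 0], [-1, [-1.4, -4, 2], 0]]'

```text
time: 2.2
position: [0.4395, 0.0014, 0.2721]
eef_rot: [0.002, -0.008, 1.0, 0.0]
wrist_force: [1.4, 0.9, -0.2]
finger_gap: -0.0
grasp_force: 0.0
```

Request:
arm_command --series '[[-1, [-1.4, -4, 3], 0], [-1, [-1.4, -4, 3], 0], [-1, [-1.4, -4, 3], 0], [-1, [-1.4, -4, 3], 0], [-1, [0, 0, 3], 0]]'

```text
time: 2.7
position: [0.4959, -0.1577, 0.1244]
eef_rot: [0.002, -0.003, 1.0, -0.002]
wrist_force: [-0.4, 0.9, -0.2]
finger_gap: -0.0002
grasp_force: 0.0
```

Request:
arm_command --series '[[-1, [0, 0, 2], 0], [-1, [0, 0, 1], 0], [-1, [0, 0, 0], 0], [-1, [0, 0, 0], 0], [-1, [0, 0, 0], 0]]'

```text
time: 3.2
position: [0.4951, -0.1502, 0.0968]
eef_rot: [0.001, -0.008, 1.0, -0.0]
wrist_force: [0.5, -0.5, -0.3]
finger_gap: -0.0002
grasp_force: 0.0
```

```bash
cat > cmp.py <<'E'
import sys
from fit import *
import cv2
tag=sys.argv[1];half=float(sys.argv[2]) if len(sys.argv)>2 else 0
o=arm.get_obs();P=np.array(o["position"]);print(P.round(4),o["finger_gap"])
S,T=arm.capture("side"),arm.capture("top")
for cam,n in((S,"side"),(T,"top")): print(n,proj(cam,P).round(1))
a=S["img"][150:260,260:370,::-1];b=T["img"][195:285,265:365,::-1]
im=np.hstack([cv2.resize(a,(440,440),interpolation=3),cv2.resize(b,(360,324),interpolation=3)] if 0 else [cv2.resize(a,(400,400),interpolation=2),cv2.resize(b[:, :],(400,400),interpolation=2)])
cv2.imwrite(f"pics/{tag}.png",im)
E
python3 cmp.py n1
```

```text
[ 0.4951 -0.1502  0.0968] -0.00016063863029525433
side [340.7 199.2]
top [309.7 263.1]
```

View pics/n1.png

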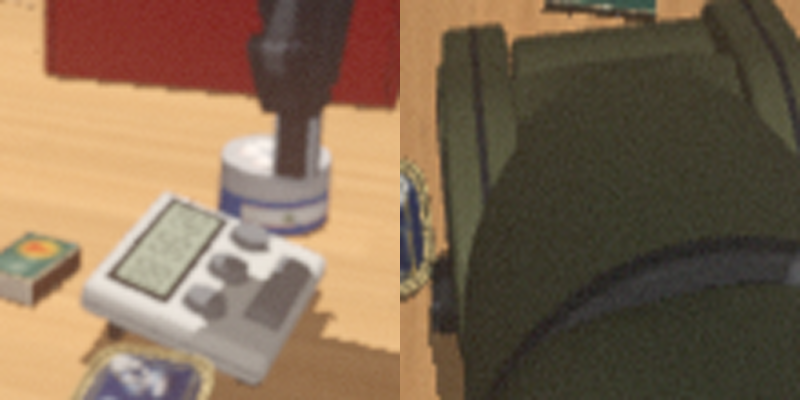

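The side crop shows the shut fingertips at about (342,199), against a projected (341,199), so the calibration agrees within about 3 mm. Next I go over the bar and descend.

Request:
arm_command --series '[[-1, [-0.4, -1, 1], 0], [-1, [0, 0, 2], 0], [-1, [0, 0, 1.5], 0], [-1, [0, 0, 0.7], 0], [-1, [0, 0, 0], 0]]'

```text
time: 3.8
position: [0.498, -0.1605, 0.0427]
eef_rot: [-0.001, -0.008, 1.0, 0.0]
wrist_force: [-0.3, 0.3, 1.0]
finger_gap: -0.0004
grasp_force: 0.0
```

Request:
arm_command --series '[[-1, [0, 0, 0], 0], [-1, [0, 0, 0], 0], [-1, [0, 0, 0.2], 0], [-1, [0, 0, 0], 0], [-1, [0, 0, 0], 0]]'

```text
time: 4.3
position: [0.4985, -0.1602, 0.0419]
eef_rot: [0.0, -0.008, 1.0, -0.0]
wrist_force: [0.9, -0.8, 0.1]
finger_gap: 0.0002
grasp_force: 0.0
```

Request:
arm_command --series '[[-1, [0, 0, 0.2], 0], [-1, [0, 0, 0.2], 0], [-1, [0, 0, 0.1], 0], [-1, [0, 0, 0], 0], [-1, [0, 0, 0], 0]]'

```text
time: 4.8
position: [0.4984, -0.1602, 0.0366]
eef_rot: [-0.0, -0.008, 1.0, 0.0]
wrist_force: [-0.3, -0.0, 0.1]
finger_gap: 0.0002
grasp_force: 0.0
```

Request:
arm_command --series '[[-1, [0, 0, 0.1], 0], [-1, [0, 0, 0.1], 0], [-1, [0, 0, 0], 0], [-1, [0, 0, 0], 0], [-1, [0, 0, 0], 0]]'

```text
time: 5.3
position: [0.4984, -0.1602, 0.0347]
eef_rot: [0.0, -0.008, 1.0, 0.0]
wrist_force: [0.6, -0.3, -0.2]
finger_gap: 0.0
grasp_force: 0.0
```

Request:
arm_command --series '[[-1, [0, 0, 0.1], 0], [-1, [0, 0, 0.05], 0], [-1, [0, 0, 0], 0], [-1, [0, 0, 0], 0], [-1, [0, 0, 0], 0]]'

```text
time: 5.8
position: [0.4985, -0.1602, 0.0332]
eef_rot: [0.0, -0.008, 1.0, 0.0]
wrist_force: [-0.9, -0.7, -0.2]
finger_gap: 0.0
grasp_force: 0.0
```

Request:
arm_command --series '[[-1, [0, 0, 0.05], 0], [-1, [0, 0, 0.05], 0], [-1, [0, 0, 0], 0], [-1, [0, 0, 0], 0], [-1, [0, 0, 0], 0]]'

```text
time: 6.3
position: [0.4986, -0.1602, 0.0323]
eef_rot: [0.0, -0.008, 1.0, 0.0]
wrist_force: [0.0, -0.6, 2.3]
finger_gap: -0.0
grasp_force: 0.6
```

Request:
arm_command --series '[[-1, [0, 0, 0.05], 0], [-1, [0, 0, 0.05], 0], [-1, [0, 0, 0], 0], [-1, [0, 0, 0], 0], [-1, [0, 0, 0], 0]]'

```text
time: 6.8
position: [0.4986, -0.1602, 0.0312]
eef_rot: [0.0, -0.008, 1.0, 0.0]
wrist_force: [0.7, 0.3, 2.0]
finger_gap: -0.0001
grasp_force: 0.8
```

Request:
arm_command --series '[[-1, [0, 0, 0.05], 0], [-1, [0, 0, 0.05], 0], [-1, [0, 0, 0], 0], [-1, [0, 0, 0], 0], [-1, [0, 0, 0], 0]]'

```text
time: 7.3
position: [0.4985, -0.1602, 0.0302]
eef_rot: [0.0, -0.008, 1.0, 0.0]
wrist_force: [1.5, 0.1, 2.9]
finger_gap: 0.0
grasp_force: 1.1
```

Request:
arm_command --series '[[-1, [0, 0, 0.05], 0], [-1, [0, 0, 0.03], 0], [-1, [0, 0, 0], 0], [-1, [0, 0, 0], 0], [-1, [0, 0, 0], 0]]'

```text
time: 7.8
position: [0.4985, -0.1602, 0.0294]
eef_rot: [0.0, -0.008, 1.0, 0.0]
wrist_force: [1.1, 0.0, 3.4]
finger_gap: -0.0004
grasp_force: 1.3
```

Request:
arm_command --series '[[-1, [0, 0, 0.03], 0], [-1, [0, 0, 0], 0], [-1, [0, 0, 0], 0], [-1, [0, 0, 0], 0], [-1, [0, 0, 0], 0]]'

```text
time: 8.3
position: [0.4984, -0.1602, 0.0291]
eef_rot: [-0.0, -0.008, 1.0, 0.0]
wrist_force: [2.2, 0.2, 2.4]
finger_gap: -0.0
grasp_force: 1.3
```

Request:
arm_command --series '[[-1, [0, 0, 0.03], 0], [-1, [0, 0, 0], 0], [-1, [0, 0, 0], 0], [-1, [0, 0, 0], 0], [-1, [0, 0, 0], 0]]'

```text
time: 8.8
position: [0.4985, -0.1602, 0.0288]
eef_rot: [0.0, -0.008, 1.0, 0.0]
wrist_force: [1.3, -0.3, 3.2]
finger_gap: -0.0
grasp_force: 1.4
```

Request:
arm_command --series '[[-1, [0, 0, 0.03], 0], [-1, [0, 0, 0.02], 0], [-1, [0, 0, 0], 0], [-1, [0, 0, 0], 0], [-1, [0, 0, 0], 0]]'

```text
time: 9.3
position: [0.4986, -0.1602, 0.0285]
eef_rot: [0.0, -0.008, 1.0, 0.0]
wrist_force: [0.9, 0.5, 5.2]
finger_gap: 0.0001
grasp_force: 2.6
```

Hard stop felt, so the bar key was fully down. Now I lift, open to about 28 mm and move over the round keys.

Request:
arm_command --series '[[-1, [0, 0, -0.5], 0], [-1, [0, 0, -1], 0], [-1, [0, 0, -2], 0], [-0.35, [0, 0, -1.5], 0], [-0.35, [-1, -1, 0], 0]]'

```text
time: 9.8
position: [0.5073, -0.1689, 0.0802]
eef_rot: [-0.001, -0.009, 1.0, 0.0]
wrist_force: [-0.1, 0.4, -0.6]
finger_gap: 0.0276
grasp_force: 0.0
```

Request:
arm_command --series '[[-0.35, [-1.5, -1.2, 0], 0], [-0.35, [-0.5, 0, 0], 0], [-0.35, [0, 0, 0], 0], [-0.35, [0, 0, 0], 0], [-0.35, [0, 0, 0], 0]]'

```text
time: 10.3
position: [0.5276, -0.1809, 0.0781]
eef_rot: [-0.001, -0.008, 1.0, 0.0]
wrist_force: [0.3, 0.3, 0.0]
finger_gap: 0.0282
grasp_force: 0.0
```

```bash
python3 cmp.py n2
```

```text
[ 0.5276 -0.1809  0.0781] 0.02821022126728166
side [328.1 199.8]
top [325.7 245.3]
```

View pics/n2.png

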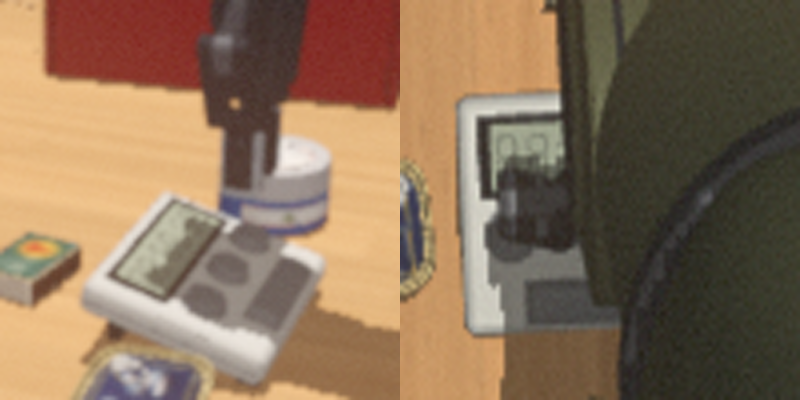

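The side crop shows the near finger at image (327,202), hovering over the middle key. I shift 2 mm uphill and descend.

Request:
arm_command --series '[[-0.35, [-0.2, -0.1, 0.5], 0], [-0.35, [0, 0, 1.5], 0], [-0.35, [0, 0, 1], 0], [-0.35, [0, 0, 0.2], 0], [-0.35, [0, 0, 0], 0]]'

```text
time: 10.9
position: [0.5304, -0.1825, 0.0458]
eef_rot: [-0.001, -0.008, 1.0, 0.0]
wrist_force: [0.2, -0.6, 0.4]
finger_gap: 0.0277
grasp_force: 0.0
```

Request:
arm_command --series '[[-0.35, [0, 0, 0], 0], [-0.35, [0, 0, 0.1], 0], [-0.35, [0, 0, 0.1], 0], [-0.35, [0, 0, 0], 0], [-0.35, [0, 0, 0], 0]]'

```text
time: 11.4
position: [0.5308, -0.1827, 0.0444]
eef_rot: [0.0, -0.008, 1.0, 0.0]
wrist_force: [-0.0, 0.3, 0.7]
finger_gap: 0.0279
grasp_force: 0.0
```

Request:
arm_command --series '[[-0.35, [0, 0, 0.1], 0], [-0.35, [0, 0, 0.05], 0], [-0.35, [0, 0, 0], 0], [-0.35, [0, 0, 0], 0], [-0.35, [0, 0, 0], 0]]'

```text
time: 11.9
position: [0.5308, -0.1827, 0.0428]
eef_rot: [0.0, -0.008, 1.0, 0.0]
wrist_force: [0.2, 0.6, 0.1]
finger_gap: 0.028
grasp_force: 0.0
```

Request:
arm_command --series '[[-0.35, [0.1, 0, 0.1], 0], [-0.35, [0, 0, 0.05], 0], [-0.35, [0, 0, 0], 0], [-0.35, [0, 0, 0], 0], [-0.35, [0, 0, 0], 0]]'

```text
time: 12.4
position: [0.5298, -0.1827, 0.0413]
eef_rot: [0.0, -0.008, 1.0, 0.0]
wrist_force: [0.2, -0.1, -0.2]
finger_gap: 0.0278
grasp_force: 0.0
```

Request:
arm_command --series '[[-0.35, [0, 0, 0.05], 0], [-0.35, [0, 0, 0.05], 0], [-0.35, [0, 0, 0], 0], [-0.35, [0, 0, 0], 0], [-0.35, [0, 0, 0], 0]]'

```text
time: 12.9
position: [0.53, -0.1827, 0.0404]
eef_rot: [0.0, -0.008, 1.0, -0.0]
wrist_force: [-0.4, -0.3, 2.8]
finger_gap: 0.0278
grasp_force: 1.1
```

Request:
arm_command --series '[[-0.35, [0, 0, 0.05], 0], [-0.35, [0, 0, 0.05], 0], [-0.35, [0, 0, 0], 0], [-0.35, [0, 0, 0], 0], [-0.35, [0, 0, 0], 0]]'

```text
time: 13.4
position: [0.5302, -0.1827, 0.0395]
eef_rot: [0.0, -0.008, 1.0, -0.0]
wrist_force: [2.1, 0.6, 3.7]
finger_gap: 0.0278
grasp_force: 1.6
```

Force of about 3–4 N fits both keys being engaged. I continue down.

Request:
arm_command --series '[[-0.35, [0, 0, 0.05], 0], [-0.35, [0, 0, 0.05], 0], [-0.35, [0, 0, 0.05], 0], [-0.35, [0, 0, 0], 0], [-0.35, [0, 0, 0], 0]]'

```text
time: 13.9
position: [0.5305, -0.1827, 0.038]
eef_rot: [0.001, -0.008, 1.0, -0.0]
wrist_force: [1.2, 0.2, 5.1]
finger_gap: 0.0276
grasp_force: 2.3
```

Request:
arm_command --series '[[-0.35, [0, 0, 0.05], 0], [-0.35, [0, 0, 0.03], 0], [-0.35, [0, 0, 0], 0], [-0.35, [0, 0, 0], 0], [-0.35, [0, 0, 0], 0]]'

```text
time: 14.4
position: [0.5307, -0.1827, 0.0374]
eef_rot: [0.001, -0.008, 1.0, -0.0]
wrist_force: [1.9, -0.2, 5.5]
finger_gap: 0.0281
grasp_force: 2.6
```

Request:
arm_command --series '[[-0.35, [0, 0, 0.03], 0], [-0.35, [0, 0, 0.02], 0], [-0.35, [0, 0, 0], 0], [-0.35, [0, 0, 0], 0], [-0.35, [0, 0, 0], 0]]'

```text
time: 14.9
position: [0.5308, -0.1827, 0.0369]
eef_rot: [0.001, -0.008, 1.0, -0.0]
wrist_force: [2.2, -0.2, 7.7]
finger_gap: 0.0278
grasp_force: 2.8
```

Force has climbed to the stop level, so I press slightly more and hold.

Request:
arm_command --series '[[-0.35, [0, 0, 0.03], 0], [-0.35, [0, 0, 0.02], 0], [-0.35, [0, 0, 0], 0], [-0.35, [0, 0, 0], 0], [-0.35, [0, 0, 0], 0]]'

```text
time: 15.4
position: [0.5309, -0.1827, 0.0367]
eef_rot: [0.001, -0.008, 1.0, -0.0]
wrist_force: [0.9, -0.2, 9.2]
finger_gap: 0.0277
grasp_force: 4.1
```

Request:
arm_command --series '[[-0.35, [0, 0, 0], 0], [-0.35, [0, 0, -0.3], 0], [-0.35, [0, 0, -1], 0], [-0.35, [0, 0, -3], 0], [-0.35, [0, 0, -4], 0]]'

```text
time: 15.9
position: [0.5269, -0.1822, 0.1182]
eef_rot: [-0.004, -0.008, 1.0, 0.001]
wrist_force: [1.2, -0.0, -0.3]
finger_gap: 0.0281
grasp_force: 0.0
```

Request:
arm_command --series '[[-0.35, [0, 0, -4], 0], [-0.35, [0, 0, -4], 0], [-0.35, [1, 3, -2], 0], [-0.35, [1, 4, 0], 0], [-0.35, [1, 4, 0], 0]]'

```text
time: 16.4
position: [0.4967, -0.0728, 0.2197]
eef_rot: [-0.0, -0.007, 1.0, -0.0]
wrist_force: [-0.2, 1.1, 0.1]
finger_gap: 0.0279
grasp_force: 0.0
```

Request:
arm_command --series '[[-0.35, [1, 4, 0], 0], [-0.35, [1, 4, 0], 0], [-0.35, [0, 0, 0], 0], [-0.35, [0, 0, 0], 0], [-0.35, [0, 0, 0], 0]]'

```text
time: 16.9
position: [0.4764, 0.0049, 0.2189]
eef_rot: [-0.001, -0.007, 1.0, -0.001]
wrist_force: [0.6, -0.7, -0.0]
finger_gap: 0.028
grasp_force: 0.0
```

```bash
python3 cmp.py n3
```

```text
[0.4764 0.0049 0.2189] 0.027952829540675482
side [329.6 161.9]
top [208.4 272.6]
```

View pics/n3.png

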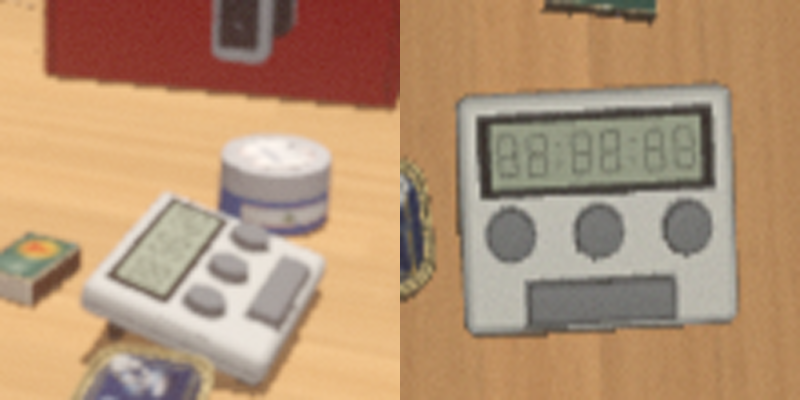

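The picture shows the timer where it was, with all four keys up and nothing disturbed. The forces match two springs pressed together, so I hand in.

```bash
python3 -c "from rig import arm;print(arm.sign_off())"
```

```text
the job is handed in; nothing more can be done
None
```

I pressed the bar key to its stop and let it up, then held the middle and right-hand round keys down together and released them. The last pictures show all four keys up and the timer, tin, pot and matchbox where they stood; I handed the job in at about 17 s, and the judge returned no verdict.

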